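Find the full rivet tin by its weight and put it in the kit tray

ROBOT

A 7-joint arm with a two-finger parallel gripper is mounted at the origin on a cart in front of the work surface, level with it; the furniture and walls round the work are solid. World frame = base frame: x ahead of the robot, y to its left, z up, the work surface at z = 0. Lengths are in m, angles in rad, forces in N, time in s.
With the tool pointing down it reaches from about 0.4 to 0.875 m from the base axis. Payload 19.3 kg.
Tool frame: the origin (TCP) lies at the very end of the fingers, on their centre line; the grasp point (between the pads) lies 19 mm behind it; z points along the fingers, y is the line along which they close (so a half turn about z gives the same grasp; the last joint's range is limited). The gripper opens to 85 mm and grips with 20 to 120 N. Pads are 22 mm wide; open, the fingers measure 114 mm over their backs; the gripper's body (76 mm by 85 mm) begins 54 mm behind the grasp point. The pads swing forward as they close: fully open they stand 13 mm farther back than shut.
Start: joints at [-1.361, 0.521, -0.036, 1.599, 0.021, 1.021, -0.113], TCP at [0.173, 0.601, 0.231] pointing down, gripper open.
Joint ranges: [-2.91, 2.91], [-0.3, 2.13], [-1.5, 1.42], [0.17, 2.43], [-1.26, 4.41], [0.16, 1.93], [-2.52, 2.52]. Speed limits (rad/s): [1.89, 1.89, 2.39, 2.39, 3.01, 3.01, 3.01].

INTERFACE

Orientations are given as [roll, pitch, yaw] about the fixed x, y, z axes, in that order (R = Rz(yaw) Ry(pitch) Rx(roll)).
In Python, from workcell import bot gives the robot as it stands.
- The arm moves only by the tool carry_out, never from a script. Its argument "rows" is a list that holds one entry, the list of rows, each a list of 4 numbers: the shift along the tool's x, y, z in m, then the turn about the tool's z in degrees. In form: [[[x, y, z, twist], ...]]. A call has 1 to 12 rows; each row is the pose to reach, as a shift and turn from the pose commanded when the call began, along the tool's axes at that moment; what a row does not reach only later rows make up. A row lasts 1/12 s, in which the tool goes at most 41.7 mm and 7.16 degrees, less where a joint would pass 70% of its speed; a pose out of reach is approached as far as the arm can. A call with a gripper value outside its range is refused whole. "grip" is the finger opening in m, from 0 to 0.0854, set as the call begins (left out, the last holds). The fingers move at their own pace and stop on an object; "grip_force" is the grip in N (left out, the last holds). Time passes only in rows, so rows that repeat a pose let the fingers close. It gives the time, the measured TCP pose, the force, the opening and the grip force at its end, in the units of the state.
- bot.observe(): the state, without advancing time (a new reading comes with each control period).
- bot.grab_frame(name): name is "scene" or "top" or "wrist"; returns a dict with "pixels" (384x512x3 uint8, red, green, blue), "K" (3x3 intrinsics, pixels), "pose" (4x4, takes a point from camera to world coordinates). Camera axes: x right, y down, z forward; pixel columns grow to the right and rows downward; lengths in m; the calibration is good to about 2 mm. A picture is of the moment at which its call begins. There is no depth.
- bot.job_done(): hands the job in; it is judged then, once.
Trained networks look in a picture, given as the dict that the camera call returned (one of the last four; its "shot" number tells which), for a name from the list of things; names that differ only in an ending like _2 or _b are one class to them, and where a whole thing is asked for, a point or a joint stands for the part that bears it (a point fixed in the world has none). Each returns a list of dicts, best first, with "conf" (0 to 1); they miss things now and then, are a little off and sometimes report something else, mostly with a low value. They report only what shows in the picture. A call takes as long as a camera call. They do not tell look-alikes from the thing itself.
- bot.look_for(picture, label): "position" ([column, row] in pixels, amid what is visible of it).
- bot.regions_of(picture, label): "region" (384x512 bool, what is visible of it) and "position" ([column, row] in pixels, amid what is visible of it).
- bot.spot_point(picture, label): "position" ([column, row] in pixels: a listed point, or the origin of a listed thing).
The state is a dict: "clock": time; "qpos": joint angles; "qd": joint speeds; "joint_efforts": joint torques, N m; "position": TCP position; "tool_rot": TCP orientation; "force": force on the tool from outside, world axes, zero at the start; "moment": the same for the moment, N m; "grip_width": finger opening in m; "finger_force": force on a finger pad.
Only numpy, scipy, OpenCV 4.12 (cv2) and the standard library are available. Lean on these libraries where they do the work, as an engineer would, in place of code of your own. Each camera call takes 0.05 s, during which the arm holds its last target. There are 200 camera calls.

TASK

Three identical closed red tins stand in the plywood rack; one is full of rivets, the other two are empty. Going from left to right, lift each tin in turn a good 5 cm straight up out of its compartment to feel its weight, setting each one back flat in its own compartment before lifting the next (the right-hand one may go straight on if it is the full one). Then stand the full tin flat in the metal kit tray and let go, the empty tins left in their own compartments, without disturbing the channel in the tray, the white-lidded jar or the blue case.

Things in the scene. Friction and masses are not known exactly. Their poses are not given: they have to be found in the camera images.
- tin_a: One of three tins that look alike: closed red box, 42 (its x) x 60 (its y) x 34 mm high, lid fixed. Origin at the centre of its underside, z up. The letter tells nothing of its place: the tins are dealt anew to the compartments at each start. One tin is full, 0.38 to 0.52 kg; the two empty ones weigh 0.06 to 0.10 kg.
- tin_b: One of three tins that look alike: closed red box, 42 (its x) x 60 (its y) x 34 mm high, lid fixed. Origin at the centre of its underside, z up. The letter tells nothing of its place: the tins are dealt anew to the compartments at each start. One tin is full, 0.38 to 0.52 kg; the two empty ones weigh 0.06 to 0.10 kg.
- tin_c: One of three tins that look alike: closed red box, 42 (its x) x 60 (its y) x 34 mm high, lid fixed. Origin at the centre of its underside, z up. The letter tells nothing of its place: the tins are dealt anew to the compartments at each start. One tin is full, 0.38 to 0.52 kg; the two empty ones weigh 0.06 to 0.10 kg.
- rack: Low plywood rack fixed to the bench, 82 (its x) x 290 (its y) x 10 mm: a row along y of three open compartments, 72 (x) x 90 (y) mm inside, a tin in each with about 15 mm to spare all round, its long side roughly along the row. Floor 4 mm, lips (5 mm thick) 10 mm above the bench. Origin at the centre of its underside; position and yaw vary.
- bay_left (a point): Centre of the floor of the left compartment (rack's +y end, left as the robot sees it), 95 mm from the middle one.
- bay_middle (a point): Centre of the floor of the middle compartment.
- bay_right (a point): Centre of the floor of the right compartment (rack's -y end, right as the robot sees it).
- tray_floor (a point): Centre of the floor (top face) of a shallow bare-metal kit tray, 150 (x) x 210 (y) mm; axes along its sides; place and yaw vary. The floor is 13 mm above the bench, the rim 15 mm higher, walls 3 mm. A short aluminium channel lies in it along x near the +y end; the floor from y = -100 to +65 mm is empty.
- tray (a joint): How far the tray, which floats on four soft rubber feet (1200 N/m), has sunk straight down, in m: near 0 (up to 0.0004) with only the channel in it, stop at 0.0055. An empty tin sinks it less than 0.0013, the full one 0.003 to 0.0045.
- channel: Short bright aluminium U-channel, 16 (x) x 79 (y) x 10 mm, lying loose in the tray about 80 mm from its centre to +y. Origin at the centre of its underside. A bystander.
- jar: Clear screw jar with a white lid, diameter 47, height 58 mm, standing loose on the bench beyond the left end of the rack. Origin at the centre of its underside. A bystander.
- case: Small blue case, 50 x 70 x 24 mm, lying loose on the bench beyond the tray. Origin at the centre of its underside. A bystander.
Not all that is in view belongs to the job. What is shaped like the tin_c but purple or turquoise is not meant.

How it is judged:
By the outcome, as a careful person would: the job done as asked, in the order asked, and still so for the second after the job is handed in, with the robot touching nothing.
It also fails if it takes over 64 s, if anything falls off the work surface, if the arm or the gripper's body presses on something with over 40 N, if the wrist force passes 120 N, or if a joint passes its speed limit or range.

## Working session

There is one attempt and no reset: what is moved stays moved. The work goes in short steps, Python scripts to look and compute and a tool call to move; the robot and the scene stay as the last step left them, time stands still between calls to the robot, and variables do not carry over. Pictures are saved under pics/ and viewed, at most 10 in all, crops included, and the job is handed in when it is done.

Besides the shell and the picture viewer there is one more tool, called after "Request:" in YAML: its name, and indented under it one key for each argument. carry_out: Moves the arm, as the interface text tells. Its arguments: {"type":"object","properties":{"rows":{"type":"array","items":{"type":"array","items":{"type":"array","items":{"type":"number"}}}},"grip":{"type":"number"},"grip_force":{"type":"number"}},"required":["rows"]}

```bash
mkdir -p pics; cat > h.py <<'E'
import numpy as np, cv2
from workcell import bot
def ray(p,uv,z):
    K=np.array(p["K"]);T=np.array(p["pose"])
    d=T[:3,:3]@np.linalg.solve(K,[uv[0],uv[1],1]);o=T[:3,3]
    return o+d*(z-o[2])/d[2]
def save(p,n,crop=None,s=1):
    im=p["pixels"][...,::-1]
    if crop: a,b,c,d=crop; im=im[b:d,a:c]
    cv2.imwrite(f"pics/{n}.png",cv2.resize(im,None,fx=s,fy=s))
E
python3 - <<'E'
from h import *
s=bot.observe();print(s["clock"],s["position"],s["tool_rot"],s["force"],s["grip_width"])
p=bot.grab_frame("top");q=bot.grab_frame("scene")
im=np.vstack([p["pixels"],q["pixels"]])[...,::-1];cv2.imwrite("pics/a.png",np.hstack([p["pixels"],q["pixels"]])[...,::-1][:, :, :])
cv2.imwrite("pics/a.png",cv2.resize(cv2.imread("pics/a.png"),(800,300)))
save(p,"top",s=1.5)
for n,z in [("tin_a",.034+.004),("rack",.005),("bay_left",.004),("bay_middle",.004),("bay_right",.004),("tray_floor",.013),("channel",.023),("jar",.03),("case",.012)]:
    try:
        for r in bot.spot_point(p,n)[:5]: print(n,"pt",np.round(r["position"]),round(r["conf"],2),ray(p,r["position"],z if n!="tin_a" else .004).round(3))
    except Exception as e: print(n,e)
for r in bot.regions_of(p,"tin_a")[:6]:
    m=r["region"].astype(np.uint8);c,_=cv2.findContours(m,0,2);c=max(c,key=cv2.contourArea)
    w=np.array([ray(p,x[0],.038)[:2] for x in c],np.float32)*1000
    print(r["conf"],np.round(r["position"]),cv2.minAreaRect(w))
print(p["pose"][:3,3])
E
```

```text
0.0 [0.17255858 0.60037685 0.23073834] [-3.14048149e+00  6.65490341e-05  2.86175928e+00] [-0.76362169 -0.77244256  1.66061746] 0.08506003497841527
tin_a pt [358. 247.] 0.97 [0.458 0.003 0.004]
tin_a pt [220. 297.] 0.82 [0.344 0.309 0.004]
tin_a pt [273. 235.] 0.79 [0.482 0.193 0.004]
tin_a pt [264. 308.] 0.79 [0.32  0.211 0.004]
tin_a pt [315. 247.] 0.7 [0.457 0.1   0.004]
rack pt [316. 246.] 0.83 [0.459 0.098 0.005]
bay_left pt [272. 234.] 0.82 [0.483 0.195 0.004]
bay_middle pt [314. 243.] 0.59 [0.466 0.103 0.004]
bay_right pt [355. 249.] 0.82 [0.453 0.01  0.004]
tray_floor pt [285. 157.] 0.59 [0.658 0.169 0.013]
channel pt [250. 148.] 0.59 [0.674 0.248 0.023]
jar pt [188. 169.] 0.83 [0.625 0.386 0.03 ]
case pt [321. 106.] 0.93 [0.778 0.088 0.012]
0.91 [266. 309.] ((324.3962097167969, 208.50634765625), (42.398292541503906, 56.799320220947266), 31.247949600219727)
0.85 [314. 247.] ((462.79742431640625, 100.66191864013672), (41.02592849731445, 63.333343505859375), 0.9096740484237671)
0.85 [360. 246.] ((459.7698059082031, 3.9558658599853516), (65.40447235107422, 45.03011703491211), 89.50934600830078)
0.63 [272. 235.] ((479.4775695800781, 194.02731323242188), (60.43684387207031, 43.80352783203125), 82.09175109863281)
0.4 [292. 150.] ((665.725830078125, 168.43121337890625), (216.10581970214844, 156.3250274658203), 85.64594268798828)
[0.46999094 0.24497724 1.10543099]
```

View pics/top.png

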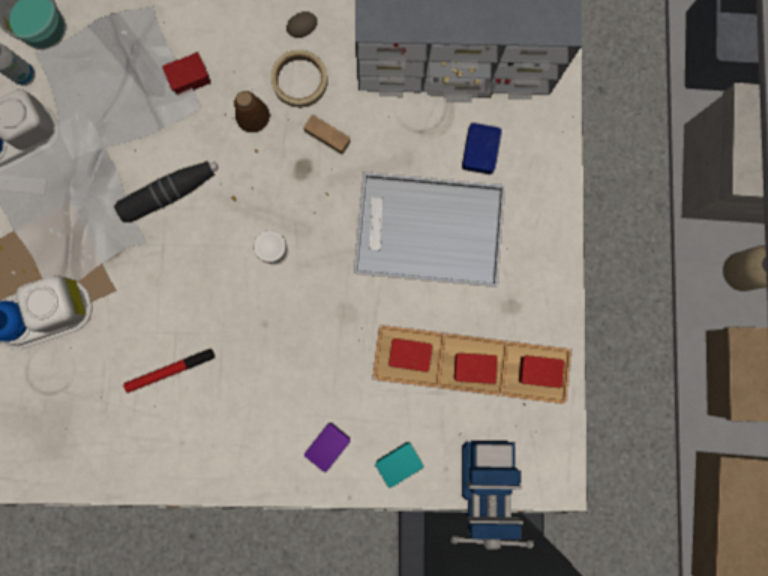

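View pics/a.png

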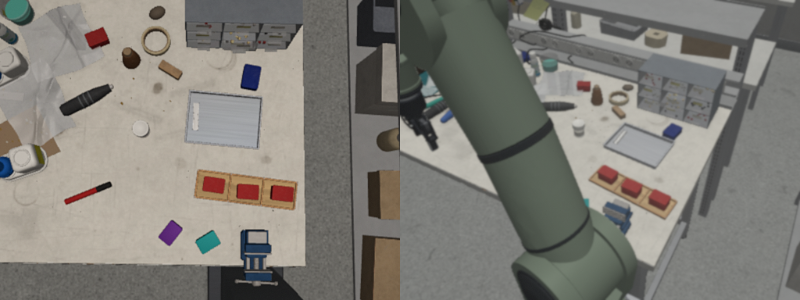

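The pictures show the three red tins in the rack at pixels (272,235), (315,247) and (359,247) of the top frame. Look-alikes are the purple block (220,297), the turquoise block (265,308) and a red box on the left (124,48), all outside the rack. The tray is at (285,157), the jar at (180,164) and the case at (321,99). I choose the three in the rack. I'll move above it and check them in the wrist view.

Request:
carry_out:
  rows:
    - [[-0.03,-0.03,0,7],[-0.06,-0.06,0,14],[-0.09,-0.085,0,21],[-0.12,-0.115,0,28],[-0.15,-0.145,0,35],[-0.18,-0.175,0,42],[-0.21,-0.2,0,49],[-0.24,-0.23,0,56],[-0.27,-0.26,0,63],[-0.3,-0.29,0,70],[-0.33,-0.32,0,77],[-0.36,-0.35,0,80]]

```text
clock: 1.6
position: [0.4207, 0.1664, 0.2317]
tool_rot: [3.141, -0.001, 1.458]
force: [-0.1, 0.3, -0.3]
grip_width: 0.0856
finger_force: 0.0
```

```bash
cat >> h.py <<'E'
def tins(p,z=.038):
    hsv=cv2.cvtColor(p["pixels"],cv2.COLOR_RGB2HSV)
    m=(((hsv[...,0]<8)|(hsv[...,0]>172))&(hsv[...,1]>150)&(hsv[...,2]>50)).astype(np.uint8)
    for c in cv2.findContours(m,0,2)[0]:
        if cv2.contourArea(c)<150: continue
        w=np.array([ray(p,x[0],z)[:2] for x in c],np.float32)*1000
        print(cv2.boundingRect(c),[np.round(v,1) for v in cv2.minAreaRect(w)])
E
python3 - <<'E'
from h import *
p=bot.grab_frame("wrist");save(p,"w1",s=1.3);tins(p);print(p["pose"].round(3))
for n in("tin_a","bay_left","bay_middle","bay_right"):
  for r in bot.spot_point(p,n)[:3]:print(n,np.round(r["position"]),round(r["conf"],2),ray(p,r["position"],.004).round(3))
for r in bot.regions_of(p,"tin_a")[:4]:
    c=max(cv2.findContours(r["region"].astype(np.uint8),0,2)[0],key=cv2.contourArea)
    print(r["conf"],np.round(r["position"]),cv2.minAreaRect(np.array([ray(p,x[0],.038)[:2] for x in c],np.float32)*1000))
E
```

```text
(407, 372, 35, 12) [array([ 636.2, -185.4]), array([22.1, 51.7]), np.float64(83.5)]
(283, 252, 33, 49) [array([458.8,  12.8]), array([74.3, 41.8]), np.float64(85.1)]
(279, 186, 34, 52) [array([461.2, 105.3]), array([66.8, 40. ]), np.float64(86.9)]
(287, 128, 38, 34) [array([477.9, 186.2]), array([37.5, 40.6]), np.float64(83.6)]
[[ 0.994 -0.106 -0.034  0.431]
 [-0.111 -0.943 -0.313  0.249]
 [ 0.002  0.315 -0.949  0.374]
 [ 0.     0.     0.     1.   ]]
tin_a [175.  39.] 0.95 [0.345 0.315 0.004]
tin_a [303. 132.] 0.69 [0.481 0.197 0.004]
tin_a [293. 205.] 0.6 [0.462 0.102 0.004]
bay_right [293. 265.] 0.79 [0.455 0.009 0.004]
0.93 [302. 134.] ((478.9151306152344, 197.21951293945312), (59.99142837524414, 43.57513427734375), 82.68087768554688)
0.88 [302. 275.] ((459.656982421875, 13.62789535522461), (76.14141082763672, 43.2497673034668), 85.12136840820312)
0.7 [170.  35.] ((349.1504821777344, 311.7203369140625), (41.05694580078125, 64.83817291259766), 52.51886749267578)
0.68 [298. 208.] ((461.823974609375, 105.7742919921875), (67.9592056274414, 41.25441360473633), 86.94029235839844)
```

View pics/w1.png

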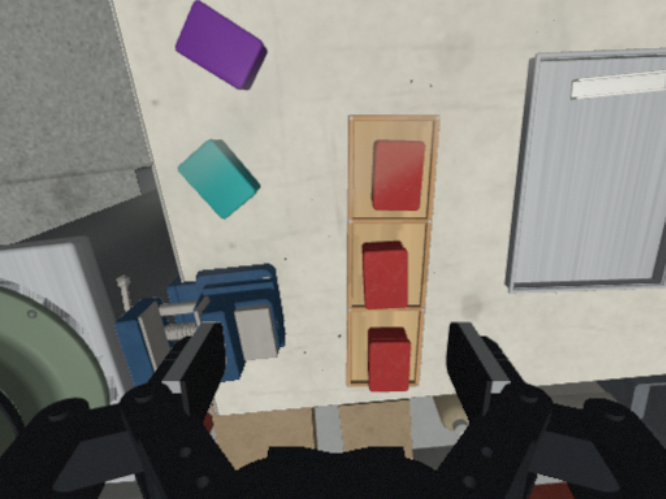

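The wrist view shows the tins at (302,134), (298,208) and (302,275), with the purple and turquoise blocks outside the rack and the vise at lower left. The choice is confirmed, so I'll go above the left tin.

Request:
carry_out:
  rows:
    - [[0.015,0.02,0.02,0.8],[0.03,0.04,0.05,0.8],[0.036,0.054,0.08,0.8],[0.036,0.054,0.11,0.8],[0.036,0.054,0.12,0.8],[0.036,0.054,0.12,0.8]]
  grip: 0.07
  grip_force: 60

```text
clock: 2.4
position: [0.4758, 0.1985, 0.1093]
tool_rot: [-3.138, 0.003, 1.453]
force: [-1.0, 0.2, -0.2]
grip_width: 0.07
finger_force: 0.0
```

```bash
python3 - <<'E'
from h import *
p=bot.grab_frame("wrist");save(p,"w2",s=1);tins(p);print(bot.observe()["position"],bot.observe()["tool_rot"])
for r in bot.regions_of(p,"tin_a")[:4]:
    c=max(cv2.findContours(r["region"].astype(np.uint8),0,2)[0],key=cv2.contourArea)
    print(r["conf"],np.round(r["position"]),cv2.minAreaRect(np.array([ray(p,x[0],.038)[:2] for x in c],np.float32)*1000))
E
```

```text
(229, 262, 51, 75) [array([462.5, 110.4]), array([76.6, 41.2]), np.float64(87.5)]
(236, 163, 55, 79) [array([480. , 199.3]), array([64.3, 40.7]), np.float64(82.0)]
[0.47669285 0.19862997 0.1111756 ] [-3.13991986e+00  1.05941564e-03  1.45267394e+00]
0.93 [255. 298.] ((462.9690246582031, 110.81385803222656), (77.8884506225586, 41.47510528564453), 86.89158630371094)
0.67 [261. 200.] ((480.3553466796875, 200.44386291503906), (65.72342681884766, 41.44874572753906), 82.42752075195312)
0.62 [56. 62.] ((354.34423828125, 311.7296447753906), (44.40488052368164, 70.69564819335938), 53.0300407409668)
0.53 [259. 341.] ((463.28143310546875, 62.42253494262695), (7.016715049743652, 31.168949127197266), 83.46813201904297)
```

View pics/w2.png

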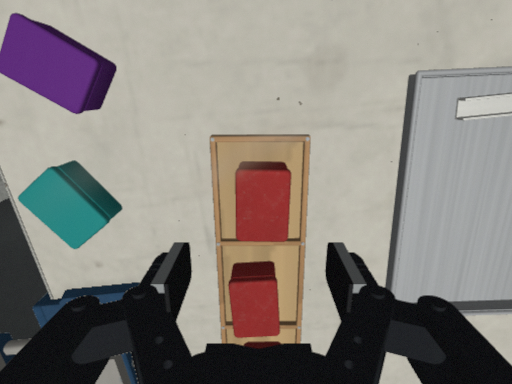

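The left tin is at (263,200), in its compartment between the fingers, and nothing obstructs them. Descending and gripping.

Request:
carry_out:
  rows:
    - [[-0.002,0.003,0.03,1],[-0.002,0.003,0.06,1],[-0.002,0.003,0.08,1],[-0.002,0.003,0.09,1],[-0.002,0.003,0.096,1],[-0.002,0.003,0.096,1],[-0.002,0.003,0.096,1]]

```text
clock: 3.08
position: [0.481, 0.1964, 0.0167]
tool_rot: [3.14, -0.001, 1.434]
force: [0.6, 0.1, 0.6]
grip_width: 0.0702
finger_force: 0.0
```

Request:
carry_out:
  rows:
    - [[0,0,0,0],[0,0,0,0],[0,0,0,0],[0,0,0,0],[0,0,0,0],[0,0,0,0]]
  grip: 0.03
  grip_force: 60

```text
clock: 3.58
position: [0.4808, 0.1963, 0.0165]
tool_rot: [3.141, -0.001, 1.434]
force: [-2.9, -0.2, 16.6]
grip_width: 0.0409
finger_force: 59.6
```

Request:
carry_out:
  rows:
    - [[0,0,-0.01,0],[0,0,-0.025,0],[0,0,-0.045,0],[0,0,-0.06,0],[0,0,-0.068,0],[0,0,-0.07,0],[0,0,-0.07,0],[0,0,-0.07,0],[0,0,-0.07,0],[0,0,-0.07,0]]

```text
clock: 4.42
position: [0.48, 0.1957, 0.0846]
tool_rot: [-3.141, 0.001, 1.434]
force: [0.5, 0.2, -0.7]
grip_width: 0.0408
finger_force: 61.7
```

```bash
python3 - <<'E'
from h import *
for _ in range(3):
    p=bot.grab_frame("wrist");s=bot.observe();print(s["position"],s["force"],s["grip_width"])
save(p,"w3")
E
```

```text
[0.4800698  0.19574132 0.08470404] [ 0.76622584 -0.31434814 -0.1578984 ] 0.04058398609368289
[0.48014649 0.19580901 0.08481196] [ 0.07615952 -0.59998551 -0.68052437] 0.040419626368942106
[0.48017942 0.19581181 0.08491682] [-0.73556059 -0.10172817 -0.08550797] 0.040505123977129714
```

View pics/w3.png

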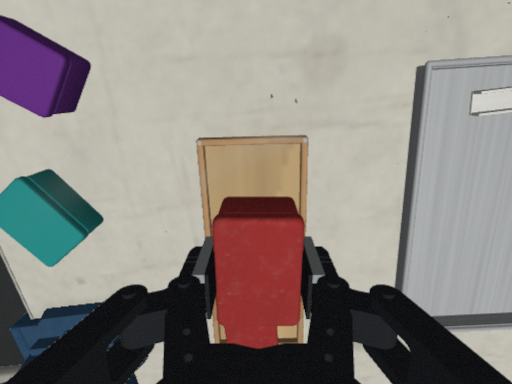

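The left tin is held level and feels under 1 N, so it is empty. Setting it back.

Request:
carry_out:
  rows:
    - [[0,0,0.025,0],[0,0,0.045,0],[0,0,0.058,0],[0,0,0.065,0],[0,0,0.069,0],[0,0,0.07,0],[0,0,0.07,0],[0,0,0.07,0]]

```text
clock: 5.23
position: [0.4804, 0.1959, 0.016]
tool_rot: [3.141, -0.0, 1.434]
force: [-2.9, -2.1, 6.1]
grip_width: 0.0407
finger_force: 63.8
```

Request:
carry_out:
  rows:
    - [[0,0,0,0],[0,0,0,0],[0,0,0,0],[0,0,0,0],[0,0,0,0],[0,0,-0.02,0],[0,0,-0.05,0],[0,0,-0.09,0],[0,0,-0.11,0]]
  grip: 0.07

```text
clock: 5.98
position: [0.4811, 0.196, 0.1285]
tool_rot: [3.14, -0.001, 1.433]
force: [0.6, 0.7, -0.2]
grip_width: 0.0698
finger_force: 0.0
```

Request:
carry_out:
  rows:
    - [[-0.03,-0.002,0,-2],[-0.06,-0.004,0,-4],[-0.085,-0.006,0,-5],[-0.096,-0.006,0,-5],[-0.096,-0.006,0,-5],[-0.096,-0.006,0,-5]]

```text
clock: 6.48
position: [0.4616, 0.1018, 0.1254]
tool_rot: [3.141, -0.0, 1.52]
force: [1.0, 1.2, -0.0]
grip_width: 0.0697
finger_force: 0.0
```

```bash
python3 - <<'E'
from h import *
p=bot.grab_frame("wrist");save(p,"w4");tins(p);tins(p,.004);print(bot.observe()["position"],bot.observe()["tool_rot"])
E
```

```text
(236, 253, 47, 71) [array([459.4,  13. ]), array([75. , 41.6]), np.float64(84.6)]
(232, 160, 51, 72) [array([461.9, 102.9]), array([61.8, 40.7]), np.float64(87.1)]
(247, 31, 63, 86) [array([481.1, 195.4]), array([58.6, 40.7]), np.float64(82.2)]
(236, 253, 47, 71) [array([458.3, -12.4]), array([86.1, 47.8]), np.float64(84.6)]
(232, 160, 51, 72) [array([461.2,  90.8]), array([70.9, 46.7]), np.float64(87.1)]
(247, 31, 63, 86) [array([483.2, 197. ]), array([67.2, 46.7]), np.float64(82.2)]
[0.46166145 0.10253912 0.12532097] [ 3.14131588e+00 -4.44855780e-04  1.52140326e+00]
```

View pics/w4.png

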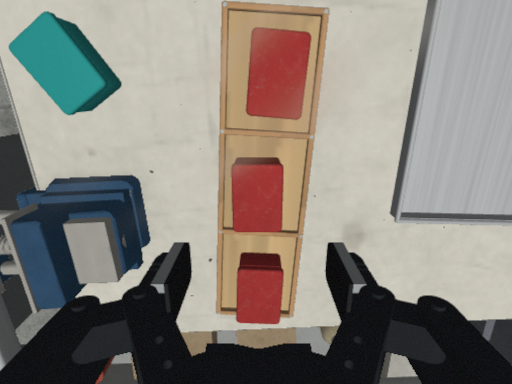

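The left tin (278,73) sits flat in its own compartment. The middle tin (258,195) is centred under the tool and clear of the vise.

Request:
carry_out:
  rows:
    - [[0,0,0.03,0],[0,0,0.06,0],[0,0,0.085,0],[0,0,0.1,0],[0,0,0.107,0],[0,0,0.109,0],[0,0,0.109,0]]

```text
clock: 7.12
position: [0.4614, 0.1022, 0.0163]
tool_rot: [-3.141, 0.0, 1.522]
force: [-0.5, -0.7, 0.7]
grip_width: 0.07
finger_force: 0.0
```

Request:
carry_out:
  rows:
    - [[0,0,0,0],[0,0,0,0],[0,0,0,0],[0,0,0,0],[0,0,0,0],[0,0,0,0]]
  grip: 0.03
  grip_force: 60

```text
clock: 7.62
position: [0.4618, 0.102, 0.0174]
tool_rot: [3.14, -0.001, 1.521]
force: [-2.0, 0.7, 12.8]
grip_width: 0.0407
finger_force: 59.8
```

Request:
carry_out:
  rows:
    - [[0,0,-0.01,0],[0,0,-0.025,0],[0,0,-0.045,0],[0,0,-0.06,0],[0,0,-0.068,0],[0,0,-0.07,0],[0,0,-0.07,0],[0,0,-0.07,0],[0,0,-0.07,0],[0,0,-0.07,0]]

```text
clock: 8.45
position: [0.461, 0.1015, 0.0856]
tool_rot: [-3.141, 0.001, 1.521]
force: [-0.0, 0.7, -3.6]
grip_width: 0.0406
finger_force: 63.3
```

```bash
python3 - <<'E'
from h import *
for _ in range(3):
    p=bot.grab_frame("wrist");s=bot.observe();print(s["position"],s["force"],s["grip_width"])
E
```

```text
[0.46101563 0.10149304 0.08572144] [ 0.04374957  0.83124372 -5.07796127] 0.0406516265992084
[0.46104086 0.1015007  0.08580599] [-0.71393463 -1.10967872 -4.09318611] 0.04065285558284034
[0.46113417 0.10153394 0.08590958] [-1.03459474  0.89348066 -4.70102163] 0.040615087655632855
```

The middle tin feels about 4.5 N, so it is the full one. The order still asks for it to go back and for the right one to be lifted.

Request:
carry_out:
  rows:
    - [[0,0,0.025,0],[0,0,0.045,0],[0,0,0.058,0],[0,0,0.065,0],[0,0,0.069,0],[0,0,0.07,0],[0,0,0.07,0],[0,0,0.07,0]]

```text
clock: 9.27
position: [0.4612, 0.1016, 0.0169]
tool_rot: [-3.141, -0.0, 1.521]
force: [-4.8, -0.6, 8.4]
grip_width: 0.0407
finger_force: 65.7
```

Request:
carry_out:
  rows:
    - [[0,0,0,0],[0,0,0,0],[0,0,0,0],[0,0,0,0],[0,0,0,0],[0,0,-0.02,0],[0,0,-0.05,0],[0,0,-0.09,0],[0,0,-0.11,0]]
  grip: 0.07

```text
clock: 10.02
position: [0.462, 0.1015, 0.1294]
tool_rot: [3.14, -0.001, 1.521]
force: [1.0, 0.9, 1.0]
grip_width: 0.0702
finger_force: 0.0
```

Request:
carry_out:
  rows:
    - [[-0.03,-0.002,0,0],[-0.06,-0.004,0,0],[-0.09,-0.006,0,0],[-0.097,-0.007,0,0],[-0.097,-0.007,0,0],[-0.097,-0.007,0,0]]

```text
clock: 10.52
position: [0.4496, 0.0053, 0.1264]
tool_rot: [3.141, -0.0, 1.52]
force: [0.8, 0.7, 0.2]
grip_width: 0.0704
finger_force: 0.0
```

```bash
python3 - <<'E'
from h import *
p=bot.grab_frame("wrist");save(p,"w5");tins(p);print(bot.observe()["position"],bot.observe()["tool_rot"])
E
```

```text
(379, 370, 42, 14) [array([ 588.5, -198.3]), array([17.9, 42.8]), np.float64(87.1)]
(242, 159, 53, 73) [array([458.6,   6.4]), array([63.1, 40.7]), np.float64(84.6)]
(240, 29, 57, 87) [array([462.3, 100. ]), array([58.1, 40.4]), np.float64(86.9)]
[0.44973643 0.00585932 0.12628477] [ 3.14152536e+00 -2.98496569e-04  1.52171900e+00]
```

View pics/w5.png

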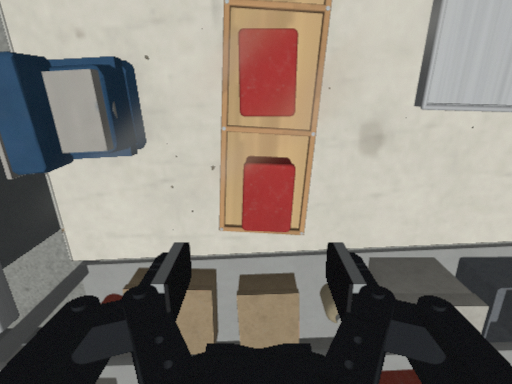

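The middle tin (268,72) is back flat in its compartment. The right tin is at (268,195), 9 mm further along tool y.

Request:
carry_out:
  rows:
    - [[-0.001,0.009,0.02,2.5],[-0.001,0.009,0.05,2.5],[-0.001,0.009,0.08,2.5],[-0.001,0.009,0.1,2.5],[-0.001,0.009,0.107,2.5],[-0.001,0.009,0.11,2.5],[-0.001,0.009,0.11,2.5]]

```text
clock: 11.15
position: [0.4586, 0.0041, 0.0164]
tool_rot: [-3.141, 0.0, 1.478]
force: [-0.2, -0.7, 0.1]
grip_width: 0.07
finger_force: 0.0
```

Request:
carry_out:
  rows:
    - [[0,0,0,0],[0,0,0,0],[0,0,0,0],[0,0,0,0],[0,0,0,0],[0,0,0,0]]
  grip: 0.03
  grip_force: 60

```text
clock: 11.65
position: [0.4591, 0.004, 0.0176]
tool_rot: [3.14, -0.001, 1.478]
force: [-2.0, 0.9, 16.1]
grip_width: 0.0408
finger_force: 59.2
```

Request:
carry_out:
  rows:
    - [[0,0,-0.01,0],[0,0,-0.025,0],[0,0,-0.045,0],[0,0,-0.06,0],[0,0,-0.068,0],[0,0,-0.07,0],[0,0,-0.07,0],[0,0,-0.07,0],[0,0,-0.07,0],[0,0,-0.07,0]]

```text
clock: 12.48
position: [0.4581, 0.0036, 0.0857]
tool_rot: [-3.141, 0.0, 1.478]
force: [-0.2, -0.1, -0.6]
grip_width: 0.0406
finger_force: 61.6
```

```bash
python3 - <<'E'
from h import *
for _ in range(3):
    p=bot.grab_frame("wrist");s=bot.observe();print(s["position"],s["force"],s["grip_width"])
tins(p,.1)
E
```

```text
[0.45811672 0.00356226 0.08575471] [ 0.17263247 -0.37233765 -0.13277581] 0.04093552971029394
[0.45819861 0.00358099 0.08584405] [-0.49992686  0.47139796 -0.11993635] 0.04064711415668241
[0.4582456  0.00356712 0.08592101] [-0.47028962  0.43511768 -0.13055876] 0.04066188042895995
(213, 197, 91, 127) [array([459.3,   4.9]), array([71.5, 43.8]), np.float64(84.7)]
(210, 12, 73, 108) [array([463.7,  95.5]), array([39.6, 27.5]), np.float64(87.2)]
```

The right tin is empty. I'll set it back, then take the middle one.

Request:
carry_out:
  rows:
    - [[0,0,0.025,0],[0,0,0.045,0],[0,0,0.058,0],[0,0,0.065,0],[0,0,0.069,0],[0,0,0.07,0],[0,0,0.07,0],[0,0,0.07,0]]

```text
clock: 13.3
position: [0.458, 0.0035, 0.0169]
tool_rot: [-3.141, -0.0, 1.477]
force: [-5.5, -0.8, 10.2]
grip_width: 0.0409
finger_force: 64.5
```

Request:
carry_out:
  rows:
    - [[0,0,0,0],[0,0,0,0],[0,0,0,0],[0,0,0,0],[0,0,0,0],[0,0,-0.02,0],[0,0,-0.05,0],[0,0,-0.09,0],[0,0,-0.11,0]]
  grip: 0.07

```text
clock: 14.05
position: [0.459, 0.0034, 0.1293]
tool_rot: [3.14, -0.0, 1.477]
force: [1.2, 0.2, -0.4]
grip_width: 0.0695
finger_force: 0.0
```

Request:
carry_out:
  rows:
    - [[0.03,-0.002,0,-2.5],[0.06,-0.004,0,-2.5],[0.09,-0.005,0,-2.5],[0.097,-0.005,0,-2.5],[0.097,-0.005,0,-2.5],[0.097,-0.005,0,-2.5]]

```text
clock: 14.55
position: [0.4623, 0.1005, 0.1262]
tool_rot: [-3.141, 0.0, 1.522]
force: [0.1, -0.7, -0.3]
grip_width: 0.0701
finger_force: 0.0
```

```bash
python3 - <<'E'
from h import *
p=bot.grab_frame("wrist");tins(p);print(bot.observe()["position"],bot.observe()["tool_rot"])
q=bot.grab_frame("top")
for n,z in(("tray_floor",.013),("channel",.02)):
  for im in(p,q):
    for r in bot.spot_point(im,n)[:2]:print(n,np.round(r["position"]),round(r["conf"],2),ray(im,r["position"],z).round(3))
for n,z in(("tray_floor",.028),("channel",.023)):
  for r in bot.regions_of(q,n)[:2]:
    c=max(cv2.findContours(r["region"].astype(np.uint8),0,2)[0],key=cv2.contourArea)
    print(n,r["conf"],cv2.minAreaRect(np.array([ray(q,x[0],z)[:2] for x in c],np.float32)*1000))
E
```

```text
(236, 252, 47, 70) [array([459.8,  12.4]), array([74.8, 41.5]), np.float64(85.8)]
(232, 159, 51, 72) [array([462.4, 102.1]), array([61.9, 40.7]), np.float64(87.2)]
(246, 29, 64, 87) [array([481.2, 195.4]), array([58.9, 40.5]), np.float64(81.7)]
[0.46236667 0.09986473 0.12626038] [-3.14139644e+00  4.92915534e-04  1.52079316e+00]
tray_floor [500.  96.] 0.88 [0.665 0.17  0.013]
tray_floor [282. 154.] 0.74 [0.664 0.175 0.013]
channel [248. 148.] 0.73 [0.676 0.253 0.02 ]
tray_floor 0.68 ((666.5411987304688, 168.063232421875), (214.56588745117188, 156.35604858398438), 85.7738265991211)
channel 0.67 ((675.6553955078125, 246.59783935546875), (77.34602355957031, 18.002485275268555), 1.0214600563049316)
```

Request:
carry_out:
  rows:
    - [[0.0005,0,0.03,0],[0.0005,0,0.06,0],[0.0005,0,0.085,0],[0.0005,0,0.1,0],[0.0005,0,0.107,0],[0.0005,0,0.109,0],[0.0005,0,0.109,0]]

```text
clock: 15.53
position: [0.4627, 0.101, 0.0174]
tool_rot: [-3.141, 0.0, 1.521]
force: [0.6, -0.9, -0.2]
grip_width: 0.07
finger_force: 0.0
```

Request:
carry_out:
  rows:
    - [[0,0,0,0],[0,0,0,0],[0,0,0,0],[0,0,0,0],[0,0,0,0],[0,0,0,0]]
  grip: 0.03
  grip_force: 70

```text
clock: 16.03
position: [0.4629, 0.1015, 0.0185]
tool_rot: [3.14, -0.001, 1.521]
force: [-4.1, -1.1, 16.2]
grip_width: 0.0407
finger_force: 69.3
```

Request:
carry_out:
  rows:
    - [[0,0,-0.01,0],[0,0,-0.025,0],[0,0,-0.045,0],[0,0,-0.065,0],[0,0,-0.085,0],[0.005,0.02,-0.09,0],[0.015,0.045,-0.09,0.5],[0.023,0.075,-0.09,1],[0.032,0.105,-0.09,1.4],[0.041,0.135,-0.09,1.4],[0.05,0.165,-0.09,1.4],[0.056,0.185,-0.09,1.4]]

```text
clock: 17.03
position: [0.6522, 0.1489, 0.1083]
tool_rot: [3.14, -0.0, 1.498]
force: [1.1, -0.2, -4.3]
grip_width: 0.0405
finger_force: 73.5
```

Request:
carry_out:
  rows:
    - [[0.004,0.012,0,0],[0.004,0.015,0,0],[0.004,0.015,0,0],[0.004,0.015,0,0],[0.004,0.015,0,0]]

```text
clock: 17.45
position: [0.6644, 0.1507, 0.1077]
tool_rot: [-3.141, 0.0, 1.497]
force: [0.1, -0.4, -3.5]
grip_width: 0.0406
finger_force: 73.4
```

```bash
python3 - <<'E'
from h import *
p=bot.grab_frame("wrist");save(p,"w6");s=bot.observe();print(s["position"],s["tool_rot"],s["force"])
for n,z in(("tray_floor",.013),("channel",.02)):
    for r in bot.spot_point(p,n)[:2]:print(n,np.round(r["position"]),round(r["conf"],2),ray(p,r["position"],z).round(3))
E
```

```text
[0.66455156 0.1507936  0.10770994] [-3.14126331e+00 -2.49320936e-05  1.49681239e+00] [ 0.44661649  0.62523903 -4.46168022]
tray_floor [258. 175.] 0.84 [0.667 0.168 0.013]
tray_floor [ 71. 337.] 0.16 [0.467 0.014 0.013]
channel [266.  68.] 0.71 [0.678 0.249 0.02 ]
```

View pics/w6.png

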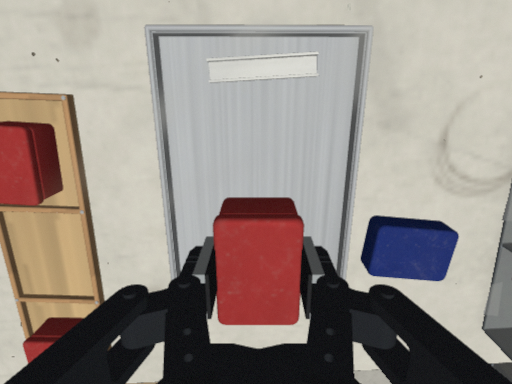

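The tin is held over the tray: channel at (263,67), case at (408,248), both clear. Lowering gently.

Request:
carry_out:
  rows:
    - [[0,0,0.03,0],[0,0,0.055,0],[0,0,0.068,0],[0,0,0.075,0],[0,0,0.079,0],[0,0,0.081,0],[0,0,0.083,0],[0,0,0.084,0],[0,0,0.084,0],[0,0,0.084,0]]

```text
clock: 18.43
position: [0.6659, 0.1509, 0.0241]
tool_rot: [3.14, -0.0, 1.497]
force: [0.7, -0.4, -0.9]
grip_width: 0.0408
finger_force: 73.9
```

Request:
carry_out:
  rows:
    - [[0,0,0.001,0],[0,0,0.001,0],[0,0,0.001,0]]

```text
clock: 18.68
position: [0.6659, 0.151, 0.0227]
tool_rot: [3.14, -0.0, 1.497]
force: [2.6, -0.6, 1.0]
grip_width: 0.0405
finger_force: 74.1
```

Request:
carry_out:
  rows:
    - [[0,0,0,0],[0,0,0,0],[0,0,0,0],[0,0,0,0],[0,0,0,0],[0,0,-0.01,0],[0,0,-0.03,0],[0,0,-0.06,0],[0,0,-0.1,0],[0,0,-0.13,0],[0,0,-0.15,0],[0,0,-0.15,0]]
  grip: 0.07

```text
clock: 19.68
position: [0.6673, 0.151, 0.178]
tool_rot: [3.135, -0.002, 1.497]
force: [0.1, 0.5, -0.1]
grip_width: 0.0697
finger_force: 0.0
```

```bash
python3 - <<'E'
from h import *
p=bot.grab_frame("wrist");q=bot.grab_frame("top");tins(p,.043);tins(q,.04)
cv2.imwrite("pics/end.png",cv2.resize(np.hstack([p["pixels"],q["pixels"]])[...,::-1],(800,300)))
for n,z in(("jar",.03),("case",.012),("channel",.023)):
    for r in bot.spot_point(q,n)[:1]:print(n,ray(q,r["position"],z).round(3))
print(bot.observe()["position"],bot.observe()["clock"])
E
```

```text
(66, 279, 50, 25) [array([474.4,  39.7]), array([31.3, 55.2]), np.float64(85.5)]
(236, 159, 41, 52) [array([666.9, 147.7]), array([52.2, 39.7]), np.float64(85.6)]
(33, 117, 62, 64) [array([492.8, 196.2]), array([59.6, 54.7]), np.float64(82.3)]
(83, 240, 42, 21) [array([443. , 561.2]), array([12.9, 92.1]), np.float64(22.9)]
(260, 225, 29, 22) [array([480.8, 194. ]), array([58.6, 40.3]), np.float64(82.2)]
(109, 35, 31, 27) [array([892.6, 536.1]), array([49.5, 57. ]), np.float64(23.2)]
jar [0.625 0.394 0.03 ]
channel [0.673 0.246 0.023]
[0.6647943  0.15090966 0.17145334] 19.9333
```

View pics/end.png

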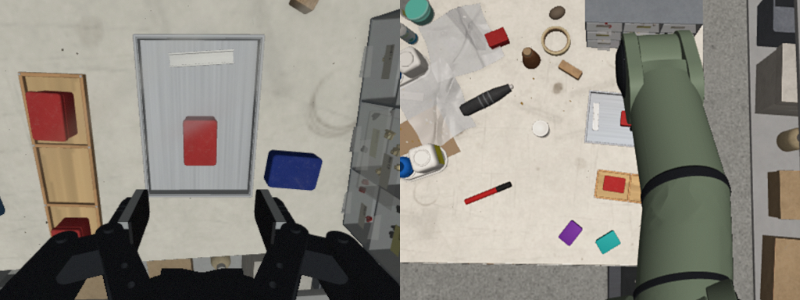

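The final picture shows the full tin flat in the tray at (200,141). The channel and case are undisturbed, the left and right tins are in their own compartments, and the gripper is clear.

```bash
python3 -c "
from workcell import bot
print(bot.job_done())"
```

```text
the job is handed in; nothing more can be done
None
```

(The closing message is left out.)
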